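Ease the spring clip off the tuning spindle

ROBOT

A 6-joint arm with a two-finger parallel gripper is mounted at the origin on the work surface. World frame = base frame: x ahead of the robot, y to its left, z up, the work surface at z = 0. Lengths are in m, angles in degrees, forces in N, time in s.
With the tool pointing down it reaches from about 0.4 to 0.825 m from the base axis. Payload 7 kg.
Tool frame: the origin (TCP) lies on the centre line of the jaws, within the pads' length; the fingertips stand 19 mm ahead of it and the grasp point (between the pads) is the TCP; z points along the fingers, y is the line along which they close (so a half turn about z gives the same grasp; the last joint's range is limited). The gripper opens to 88 mm and grips with 3 to 60 N. Pads are 19 mm wide; open, the fingers measure 130 mm over their backs; the gripper's body (78 mm by 193 mm) begins 47 mm behind the grasp point.
Start: joints at [-54.368, 20.546, 0.682, 0, -70.136, -16.507], TCP at [0.221, -0.638, 0.246] pointing down, gripper open.
Joint ranges: [-176.03, 176.03], [-82.01, 121.73], [-58.28, 71.71], [-173.87, 95.51], [-174.79, -0.11], [-173.66, 173.66]. Speed limits (degrees/s): [136.94, 136.94, 172.46, 180, 180, 180].

INTERFACE

Orientations are given as [roll, pitch, yaw] about the fixed x, y, z axes, in that order (R = Rz(yaw) Ry(pitch) Rx(roll)).
In Python, from plant import get_state, capture, close_job gives the robot as it stands.
- The arm moves only by the tool apply_moves, never from a script. Its argument "targets" is a list of rows, each a list of 7 numbers: the opening, from 0 (shut) to 1 (fully open), then the shift along the tool's x, y, z normalised to -1 to 1, where 1 is 1000 mm, then the turn, a rotation vector about the tool's x, y, z normalised to -1 to 1, where 1 is 90 degrees. In form: [[claw, tx, ty, tz, ax, ay, az], ...]. A call has 1 to 20 rows; each row shifts and turns the commanded pose from where the row before left it, along the tool's axes as they then stand; what a row does not reach is not made up. A row lasts 1/12 s, in which the tool goes at most 41.7 mm and 7.16 degrees, less where a joint would pass 70% of its speed; a pose out of reach is approached as far as the arm can. A call with a number of a shift or a turn outside -1 to 1 is refused whole. A call with a gripper value outside its range is refused whole. The fingers move at their own pace and stop on an object; "newtons" is the grip in N (left out, the last holds). Time passes only in rows, so rows that do not move let the fingers close. It gives the time, the measured TCP pose, the force, the opening and the grip force at its end, in the units of the state.
- get_state(): the state, without advancing time (a new reading comes with each control period).
- capture(name): name is "scene" or "top"; returns a dict with "frame" (400x640x3 uint8, red, green, blue), "range_z" (400x640 float32, m along the optical axis (not along the pixel's ray), 0 where there is no reading), "camera_matrix" (3x3 intrinsics, pixels), "k1" (the pictures are not rectified: a ray, as slopes to the right and down, at radius r is drawn at 1 + k1 r^2 times it, then the intrinsics apply), "T" (4x4, takes a point from camera to world coordinates). Camera axes: x right, y down, z forward; pixel columns grow to the right and rows downward; lengths in m; the calibration is good to about 2 mm. A picture is of the moment at which its call begins.
- close_job(): hands the job in; it is judged then, once.
The state is a dict: "time_s": time; "joints": joint angles; "qd": joint speeds; "joint_torque": joint torques, N m; "tcp_pos": TCP position; "eef_rot": TCP orientation; "contact_force": force on the tool from outside, world axes, zero at the start; "moment": the same for the moment, N m; "gripper_width": finger opening in m; "gripper_force": force on a finger pad.
Only numpy, scipy, OpenCV 4.12 (cv2) and the standard library are available. Lean on these libraries where they do the work, as an engineer would, in place of code of your own. Each camera call takes 0.05 s, during which the arm holds its last target. There are 200 camera calls.

TASK

Take the wedge from its block and push it gently down between the bow of the spring clip and the spindle, flat face against the spindle, until the clip is spread and slides off; do not pull the clip off with the fingers and do not press the wedge hard (stay below 15 N). Then put the wedge back fully home in its block and lay the freed clip in the parts dish. Leave everything else on the desk where it is.

Things in the scene. Friction and masses are not known exactly. Their poses are not given: they have to be found in the camera images.
- stand: Bare aluminium bracket fixed to the desk, 108 x 64 mm, 37 mm high, carrying an upright steel spindle. Origin on the desk under the spindle's axis, z up. Its flat top plate (5 mm thick, upper face 37 mm above the desk) reaches from 71 mm on the -x side of the spindle to 37 mm on the +x side, and 32 mm either way in y.
- spindle (a point): The spindle's axis at the plate's upper face, 37 mm above the desk; axes as the bracket's. The spindle is a round steel rod 12 mm in diameter that stands 18 mm above the plate.
- slot (a point): Floor of the slot, 31 mm below the plate's upper face, 15 mm on the -x side of the spindle's axis; axes as the bracket's. The slot in the plate is 16 mm wide (y) and runs from the spindle to 31 mm on its -x side, with free depth for the wedge down to this floor.
- clip_bow (a point): Centre, half-way up, of the bow of the dark steel spring clip: a flat U, 8 mm high, 36 g, lying on the plate round the spindle. The bow is a bar 6 (x) by 36 (y) by 8 mm (z). At the start it lies across the slot, 13.5 mm on the -x side of the spindle's axis, leaving a gap of 4.5 mm to the spindle. Its ends stand 5 mm out beyond the arms: once off, pinch it there, across y, from above.
- clip_eye (a point): Centre, half-way up, of the clip's eye, on the spindle's axis while the clip is on. Two sprung arms (inner faces 17 mm apart) run 19 mm from the bow to +x past the spindle and grip its far side with round noses. Pushing the bow some 8 mm to -x takes 5 to 10 N, spreads the arms over the spindle's widest part and frees the clip, which slides to -x on the plate; the force then falls away.
- wedge_grip (a point): Centre of the black handle of the wedge tool (about 0.1 kg), 48 (x) by 26 (y) by 42 mm high. The tool stands upright, point down, in its wooden block. Its steel blade is clamped in the handle differently each time: its flat face looks to +x and lies 0.5 to 14.5 mm on the +x side of this point, so it must be found by touch (or by eye) once out. The tip is 75 mm under this point.
- wedge_shoulder (a point): Centre of the underside of the wedge's handle, 21 mm under wedge_grip; it rests on the block's top when the tool is home. Below it the blade is 54 mm long, 12 mm wide (y). Its -x face slopes: measured from the flat face it is 3 mm thick 2 mm above the tip (edges broken), growing evenly to 15 mm at 42 mm above the tip, straight from there up.
- holder_mouth (a point): Centre of the rectangular hole (32 mm in x, 16 mm in y, right through, chamfered mouth) in the top of the wooden tool block, which is fixed to the desk: 96 x 60 mm, 58 mm high. Axes as the block's; the wedge stands in it with its axes nearly along these.
- dish: Open aluminium parts dish fixed to the desk, 140 mm (x) by 120 mm (y), 26 mm high, walls and floor about 4 mm. Origin at the centre of its underside.
- screwdriver: Bystander: screwdriver lying on the desk. Origin in its underside.
- brass_knob: Bystander: small brass knob, 32 mm across, 28 mm high. Origin in its underside.
- steel_collar: Bystander: steel ring, 34 mm across, 14 mm high. Origin in its underside.
- water_bottle: Bystander: blue bottle, 72 mm across, 200 mm high. Origin in its underside.
- mug: Bystander: white mug, 80 mm across, 90 mm high. Origin in its underside.
- key: Bystander: Morse key on a wooden base, 110 x 70 mm. Origin in its underside.
- desk_mic: Bystander: desk microphone with round foot, 190 mm high. Origin in its underside.
Not all that is in view belongs to the job. What is meant by the part that bears wedge_grip is not blue, and is the smaller of those in its own colour.

How it is judged (in metres and radians):
On the way, in this order (a step that is already met when the one before it is completed fails the run):
1. the wedge is down between the bow and the spindle, its tip under the clip's underside, and bears on the clip, which is still on (x of wedge_grip in the frame of stand between -0.026 and -0.002 m and y of wedge_grip in the frame of stand between -0.007 and 0.007 m and z of wedge_grip in the frame of stand below 0.111 m and contact force between wedge and clip above 0.3 N and horizontal distance between clip_bow and spindle below 0.018 m).
2. the clip has come off the spindle while the wedge is still down in the slot (horizontal distance between wedge_grip and spindle below 0.03 m and z of wedge_grip in the frame of stand below 0.105 m and horizontal distance between clip_bow and spindle above 0.0205 m).
At the end, for the whole second after the job is handed in: the clip lies at rest in the dish (centre of its bow inside the walls and less than 22 mm above the dish's underside), and the wedge stands at rest in its block, fully home (its shoulder less than 3 mm above the block's top and within 11 mm of the mouth's centre sideways) and upright within 0.09 rad (x of clip_bow in the frame of dish between -0.066 and 0.066 m and y of clip_bow in the frame of dish between -0.056 and 0.056 m and z of clip_bow in the frame of dish below 0.022 m and horizontal distance between wedge_shoulder and holder_mouth below 0.011 m and z of wedge_shoulder in the frame of holder_mouth below 0.003 m and angle between wedge_grip's own z axis and vertical below 0.09 rad and linear speed of each of clip, wedge below 0.02 m/s); the robot touches nothing.
It fails at once if the fingers touch the clip while it is still on the spindle (contact force between the fingers and clip above 0.5 N and horizontal distance between clip_bow and spindle below 0.0195 m).
It fails at once if the wedge is pressed against the bracket or spindle with more than 15 N (contact force between wedge and stand above 15 N).
It fails at once if the wedge is pressed against the clip with more than 15 N (contact force between wedge and clip above 15 N).
It fails at once if a bystander is moved by more than 20 mm (distance of any of screwdriver, brass_knob, steel_collar, water_bottle, mug, key, desk_mic from where it was at the start of the episode above 0.02 m).
It also fails if it takes over 64 s, if anything falls off the work surface, if the arm or the gripper's body presses on something with over 40 N, if the wrist force passes 120 N, or if a joint passes its speed limit or range.

## Working session

There is one attempt and no reset: what is moved stays moved. The work goes in short steps, Python scripts to look and compute and a tool call to move; the robot and the scene stay as the last step left them, time stands still between calls to the robot, and variables do not carry over. Pictures are saved under pics/ and viewed, at most 13 in all, crops included, and the job is handed in when it is done.

Besides the shell and the picture viewer there is one more tool, called after "Request:" as name(argument=value, ...), one argument or row to a line, values as JSON. apply_moves: Moves the arm, as the interface text tells. Scaled input: -1 to 1 covers 1000 mm each way for a shift and 90 degrees each way for a turn. Its arguments: {"type":"object","properties":{"targets":{"type":"array","items":{"type":"array","items":{"type":"number"}}},"newtons":{"type":"number"}},"required":["targets"]}

```bash
mkdir -p pics; cat > h.py <<'E'
import numpy as np,cv2
from plant import get_state,capture,close_job
def snap(n,f):
    c=capture(n); np.savez(''+f+'.npz',**c); cv2.imwrite('pics/'+f+'.png',c['frame'][:,:,::-1]); return c
def load(f): return dict(np.load(''+f+'.npz'))
def cloud(c):
    K=c['camera_matrix'];k=float(c['k1'])
    h,w=c['range_z'].shape;v,u=np.mgrid[0:h,0:w].astype(float)
    p=np.stack([u.ravel(),v.ravel()],1)[:,None]
    n=cv2.undistortPoints(p,K,np.array([k,0,0,0.])).reshape(h,w,2)
    z=c['range_z'];P=np.stack([n[...,0]*z,n[...,1]*z,z],-1)
    return P@c['T'][:3,:3].T+c['T'][:3,3]
E
python3 - <<'E'
from h import *
s=get_state();print(s)
for n in('scene','top'):
    c=snap(n,n+'0');print(c['camera_matrix'],c['k1'],c['T'])
a=cv2.imread('pics/scene0.png');
E
```

```text
{'time_s': 0.0, 'joints': array([-5.43684339e+01,  2.05923794e+01,  6.32735262e-01, -2.03047351e-02,
       -7.01358852e+01, -1.65085147e+01]), 'qd': array([-0.04308306,  0.06331723, -0.01609662,  0.00178281,  0.01902924,
       -0.04675991]), 'joint_torque': array([-3.76070716e-05, -5.82720244e+01,  2.93048662e+01,  6.99722528e+00,
        6.72475944e-03, -1.51710210e-04]), 'tcp_pos': array([ 0.2209688 , -0.63731188,  0.24460354]), 'eef_rot': array([ 1.79902984e+02, -8.84734838e-03, -1.60883856e+02]), 'contact_force': array([0.66514311, 0.2276872 , 0.2947577 ]), 'moment': array([-0.01489092, -0.00627339, -0.017413  ]), 'gripper_force': 0.0, 'gripper_width': 0.08747927459615486}
[[399.92181446   0.         327.11287991]
 [  0.         399.92181446 198.32422752]
 [  0.           0.           1.        ]] 0.01224095838478292 [[ 0.1042183   0.76049057 -0.64093107  1.20064212]
 [ 0.99455189 -0.08115221  0.06542829 -0.07403018]
 [-0.00225537 -0.64425803 -0.76480488  0.83670459]
 [ 0.          0.          0.          1.        ]]
[[368.40436411   0.         319.6951088 ]
 [  0.         368.40436411 200.08652444]
 [  0.           0.           1.        ]] -0.07642135993570212 [[ 0.00575594 -0.99695137  0.07781283  0.52145944]
 [-0.99934891 -0.00850645 -0.03506262  0.01296955]
 [ 0.03561763 -0.07756035 -0.99635123  1.04951398]
 [ 0.          0.          0.          1.        ]]
```

View pics/scene0.png

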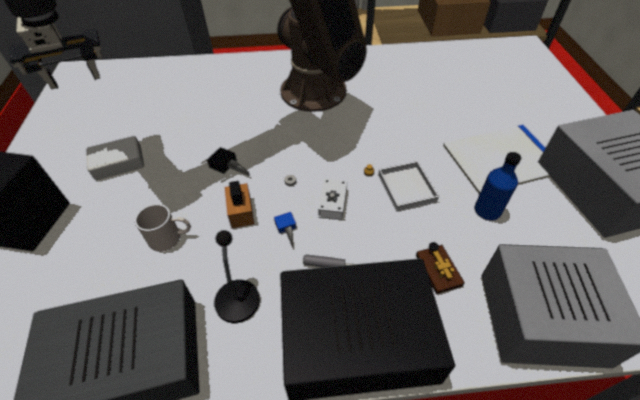

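View pics/top0.png

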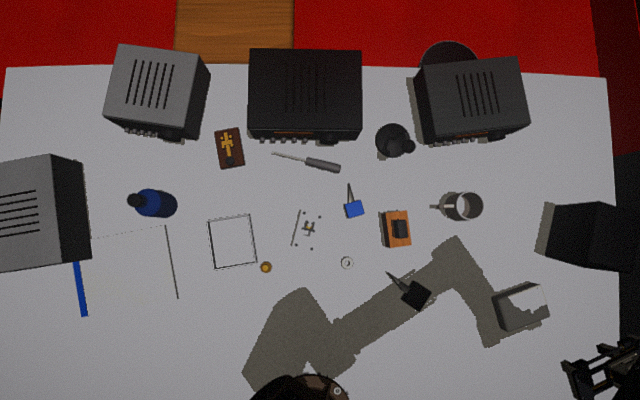

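Candidates for the wedge in top view: the black handle in the wooden block at (399,228), the larger black one lying at (414,295), and a blue one at (353,208). By the description it is the smaller black one, standing in the block. I'll check that in a close crop.

```bash
python3 - <<'E'
from h import *
a=cv2.imread('pics/top0.png')[195:315,280:440];b=cv2.imread('pics/scene0.png')[145:245,200:360]
a=cv2.resize(a,None,fx=5,fy=5,interpolation=cv2.INTER_CUBIC)
cv2.imwrite('pics/c1.png',a)
b=cv2.resize(b,None,fx=5,fy=5,interpolation=cv2.INTER_CUBIC)
cv2.imwrite('pics/c2.png',b)
E
```

```text
(no output)
```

View pics/c1.png

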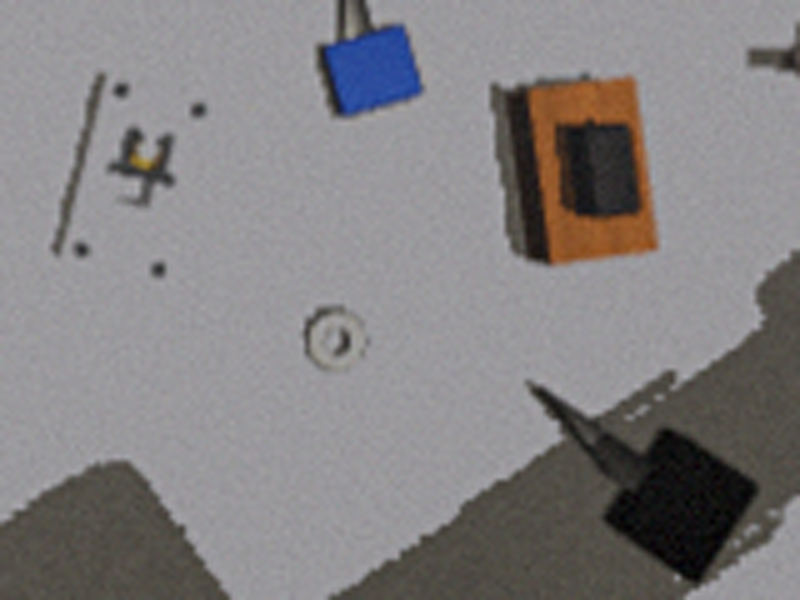

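View pics/c2.png

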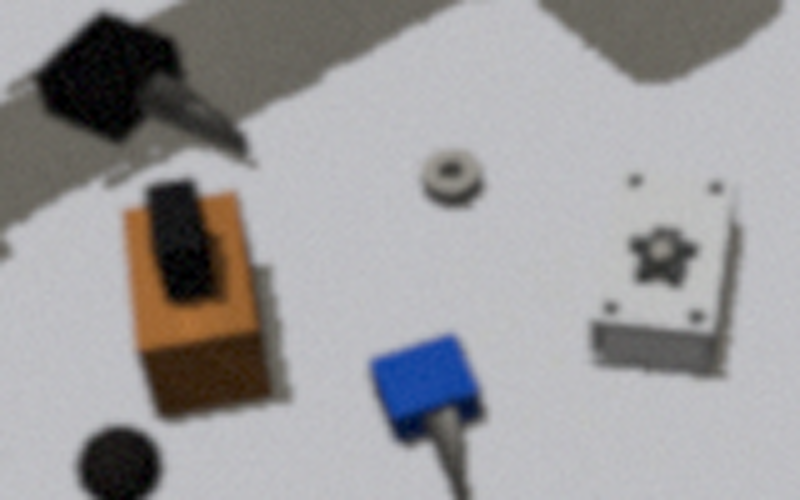

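Confirmed: the small black handle stands upright in the orange block, crop 1 (605,168). The stand has its bow at (142,170), spindle at (143,150) and slot toward (135,200), so stand +x points up in the image. Now poses from depth.

```bash
python3 - <<'E'
from h import *
def rect(pts,n):
    r=cv2.minAreaRect((pts[:,:2]*1000).astype(np.float32));print(n,len(pts),'c',np.round(r[0],1),'size',np.round(r[1],1),'ang',round(r[2],1),'z',np.round(np.median(pts[:,2]),4))
for f in('top0','scene0'):
    c=load(f);P=cloud(c);F=c['frame'].astype(int);h=P[...,2]
    x,y=P[...,0],P[...,1]
    if f=='top0': 
        for n,(u,v) in dict(block=(399,228),spindle=(309,225),dish=(232,240)).items(): print(n,P[v,u])
    B=P[228-0,399] if f=='top0' else B
    if f=='top0': S=P[228,300];D=P[240,232]
    nb=(abs(x-B[0])<.08)&(abs(y-B[1])<.06)
    rect(P[nb&(abs(h-.058)<.006)&(F[...,0]>F[...,2]+40)],'blocktop')
    rect(P[nb&(abs(h-.100)<.006)],'handletop')
    nb=(abs(x-S[0])<.09)&(abs(y-S[1])<.075)
    rect(P[nb&(abs(h-.037)<.005)],'plate')
    q=P[nb&(h>.051)&(h<.06)];print('spindle',len(q),q.mean(0) if len(q) else '')
    nb=(abs(x-D[0])<.1)&(abs(y-D[1])<.09)
    rect(P[nb&(abs(h-.026)<.006)],'dish')
    L=P[(abs(x-B[0])<.25)&(abs(y-B[1])<.3)&(h<.012)&(h>-.012)];print('desk z',np.median(L[:,2]))
# screws & dark clip on plate in top image, at z=.037
E
```

```text
block [ 0.52452439 -0.22698592  0.10137505]
spindle [0.53157509 0.00640921 0.05502887]
dish [0.48829045 0.22257199 0.0040564 ]
blocktop 483 c [ 522.9 -236.1] size [94.3 61.5] ang 8.0 z 0.058
handletop 177 c [ 522.8 -235.3] size [46.  25.8] ang 7.6 z 0.0995
plate 809 c [515.6  10.8] size [ 63.8 108.3] ang 76.3 z 0.0369
spindle 16 [0.53225361 0.00640849 0.0544417 ]
dish 305 c [477.6 212.9] size [158.4 135.9] ang 9.6 z 0.0256
desk z -8.397558330885957e-05
blocktop 472 c [ 524.1 -234.3] size [99. 60.] ang 7.7 z 0.0575
handletop 161 c [ 524.8 -234. ] size [50.1 25.7] ang 7.2 z 0.099
plate 692 c [517.9  11. ] size [ 64.1 112.1] ang 76.4 z 0.0364
spindle 17 [0.53428054 0.00715004 0.05391838]
dish 326 c [478.7 213.3] size [160.4 138.5] ang 9.7 z 0.0239
desk z -0.0003927520008557561
```

```bash
cat >> h.py <<'E'
def plan(pos,yaw=None):
    "total shift in tool axes (norm.) from the measured pose, and turn about tool z (norm.) to do afterwards"
    from scipy.spatial.transform import Rotation as R
    s=get_state();r=R.from_euler('xyz',s['eef_rot'],degrees=True)
    d=r.inv().apply(np.array(pos)-s['tcp_pos'])
    t=0 if yaw is None else -((yaw-s['eef_rot'][2]+180)%360-180)/90
    print('t',s['time_s'],'tcp',np.round(s['tcp_pos'],4),'rot',np.round(s['eef_rot'],2),'j',np.round(s['joints'],1),'w',round(s['gripper_width'],4),'F',np.round(s['contact_force'],2))
    print('shift',np.round(d,4),'turn z',round(t,4))
E
python3 -c "
from h import *
plan([.524,-.235,.16],-172.4)"
```

```text
t 0.1 tcp [ 0.221  -0.6374  0.2447] rot [ 1.7991e+02 -1.0000e-02 -1.6088e+02] j [-54.4  20.6   0.6  -0.  -70.1 -16.5] w 0.088 F [-0.55 -0.64  0.71]
shift [-0.4181  0.2808  0.0851] turn z 0.128
```

Request:
apply_moves(
  targets=[
    [1,-0.03,0.02,0,0,0,0],
    [1,-0.03,0.02,0,0,0,0],
    [1,-0.03,0.02,0,0,0,0],
    [1,-0.03,0.02,0,0,0,0],
    [1,-0.03,0.02,0,0,0,0],
    [1,-0.03,0.02,0,0,0,0],
    [1,-0.03,0.02,0,0,0,0],
    [1,-0.03,0.02,0,0,0,0],
    [1,-0.03,0.02,0,0,0,0],
    [1,-0.03,0.02,0,0,0,0],
    [1,-0.03,0.02,0,0,0,0],
    [1,-0.03,0.02,0,0,0,0],
    [1,-0.03,0.02,0,0,0,0],
    [1,-0.028,0.0208,0,0,0,0],
    [1,0,0,0.028,0,0,0.064],
    [1,0,0,0.028,0,0,0.064],
    [1,0,0,0.028,0,0,0],
    [1,0,0,0,0,0,0],
    [1,0,0,0,0,0,0],
  ],
  newtons=25,
)

```text
time_s: 1.68
tcp_pos: [0.5231, -0.2354, 0.1606]
eef_rot: [180.0, -0.2, -172.3]
contact_force: [0.3, 0.3, 0.6]
gripper_width: 0.0876
gripper_force: 0.0
```

```bash
python3 -c "
from h import *
plan([.524,-.235,.082],-172.4)"
```

```text
t 1.6833 tcp [ 0.5231 -0.2354  0.1606] rot [ 179.96   -0.21 -172.34] j [ -4.7  15.2 -18.9   0.  -56.1 -77.7] w 0.0876 F [0.31 0.26 0.57]
shift [-0.0012  0.0002  0.0786] turn z 0.0007
```

Request:
apply_moves(
  targets=[
    [1,0,0,0.025,0,0,0],
    [1,0,0,0.025,0,0,0],
    [1,0,0,0.018,0,0,0],
    [1,0,0,0.01,0,0,0],
    [0.25,0,0,0,0,0,0],
    [0.2,0,0,0,0,0,0],
    [0.2,0,0,0,0,0,0],
    [0.2,0,0,0,0,0,0],
    [0.2,0,0,0,0,0,0],
    [0.2,0,0,0,0,0,0],
    [0.2,0,0,0,0,0,0],
    [0.2,0,0,0,0,0,0],
  ],
  newtons=40,
)

```text
time_s: 2.68
tcp_pos: [0.5242, -0.2355, 0.0838]
eef_rot: [-180.0, 0.0, -172.4]
contact_force: [0.4, 1.0, -0.0]
gripper_width: 0.04
gripper_force: 0.0
```

Request:
apply_moves(
  targets=[
    [0,0,0,0,0,0,0],
    [0,0,0,0,0,0,0],
    [0,0,0,0,0,0,0],
    [0,0,0,0,0,0,0],
    [0,0,0,0,0,0,0],
  ],
  newtons=40,
)

```text
time_s: 3.1
tcp_pos: [0.5241, -0.2355, 0.0836]
eef_rot: [180.0, -0.0, -172.4]
contact_force: [-0.2, -0.0, 0.6]
gripper_width: 0.0256
gripper_force: 40.0
```

Request:
apply_moves(
  targets=[
    [0,0,0,-0.005,0,0,0],
    [0,0,0,-0.015,0,0,0],
    [0,0,0,-0.02,0,0,0],
    [0,0,0,-0.025,0,0,0],
    [0,0,0,-0.025,0,0,0],
    [0,0,0,-0.025,0,0,0],
    [0,0,0,-0.015,0,0,0],
    [0,0,0,0,0,0,0],
    [0,0,0,0,0,0,0],
  ],
)

```text
time_s: 3.85
tcp_pos: [0.5242, -0.2354, 0.2144]
eef_rot: [-180.0, 0.1, -172.4]
contact_force: [-0.7, 0.2, -2.0]
gripper_width: 0.0259
gripper_force: 40.0
```

```bash
python3 - <<'E'
from h import *
plan([.533,.007,.2136])
c=snap('scene','s1');K=c['camera_matrix'];T=c['T']
def px(p):
    q=np.linalg.inv(T)@np.r_[p,1];return (q[:2]/q[2]*K[0,0]+K[:2,2]).round(1)
s=get_state()['tcp_pos'];g=s-[0,0,.0046];print(px(g),px(g-[0,0,.021]),px(g-[0,0,.075]))
u,v=px(g-[0,0,.04]).astype(int);print(u,v)
cv2.imwrite('pics/c3.png',cv2.resize(cv2.imread('pics/s1.png')[v-40:v+40,u-50:u+50],None,fx=7,fy=7,interpolation=cv2.INTER_CUBIC))
E
```

```text
t 3.85 tcp [ 0.5242 -0.2354  0.2144] rot [-1.7999e+02  1.1000e-01 -1.7240e+02] j [ -4.7  12.4 -14.9  -0.  -62.6 -77.7] w 0.0259 F [-0.66  0.15 -2.02]
shift [-0.0407  0.2391  0.0009] turn z 0
[225.6 155.3] [227.3 162. ] [231.7 178. ]
228 167
```

View pics/c3.png

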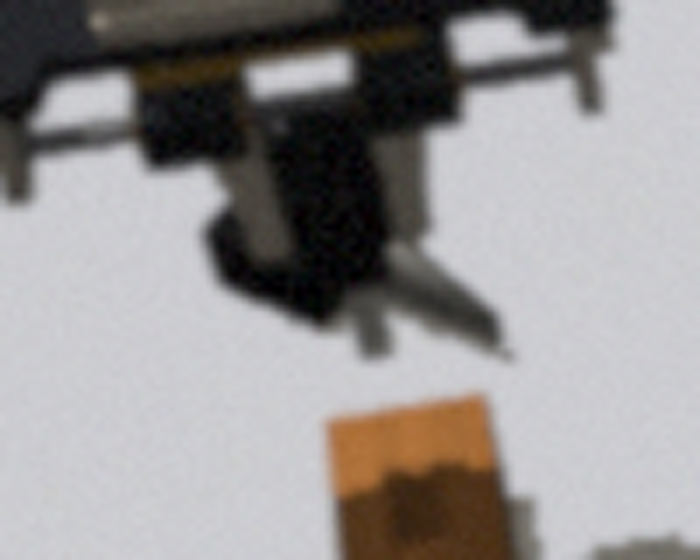

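Request:
apply_moves(
  targets=[
    [0,0,0,0,0,0,-0.075],
    [0,0,0,0,0,0,-0.075],
    [0,0,0,0,0,0,-0.075],
    [0,0,0,0,0,0,-0.075],
    [0,0,0,0,0,0,-0.075],
    [0,0,0,0,0,0,-0.075],
    [0,0,0,0,0,0,-0.075],
    [0,0,0,0,0,0,-0.075],
    [0,0,0,0,0,0,-0.075],
    [0,0,0,0,0,0,-0.075],
    [0,0,0,0,0,0,-0.075],
    [0,0,0,0,0,0,-0.075],
    [0,0,0,0,0,0,-0.075],
    [0,0,0,0,0,0,0],
    [0,0,0,0,0,0,0],
  ],
)

```text
time_s: 5.15
tcp_pos: [0.5234, -0.2353, 0.2123]
eef_rot: [179.9, 0.0, -84.9]
contact_force: [0.2, 0.2, -1.4]
gripper_width: 0.0258
gripper_force: 40.0
```

```bash
python3 - <<'E'
from h import *
plan([.533,.007,.2136])
c=snap('scene','s2');K=c['camera_matrix'];T=c['T']
def px(p):
    q=np.linalg.inv(T)@np.r_[p,1];return (q[:2]/q[2]*K[0,0]+K[:2,2]).round(1)
s=get_state()['tcp_pos'];g=s-[0,0,.0046];print(px(g),px(g-[0,0,.021]),px(g-[0,0,.075]))
u,v=px(g-[0,0,.04]).astype(int);print(u,v)
cv2.imwrite('pics/c4.png',cv2.resize(cv2.imread('pics/s2.png')[v-20:v+20,u-25:u+25],None,fx=14,fy=14,interpolation=cv2.INTER_CUBIC))
E
```

```text
t 5.15 tcp [ 0.5234 -0.2353  0.2123] rot [ 1.7988e+02  4.0000e-02 -8.4860e+01] j [ -4.7  12.6 -15.   -0.  -62.6   9.8] w 0.0258 F [ 0.16  0.25 -1.42]
shift [-0.2405 -0.0312 -0.0012] turn z 0
[225.6 155.5] [227.4 162.2] [231.7 178.2]
228 168
```

View pics/c4.png

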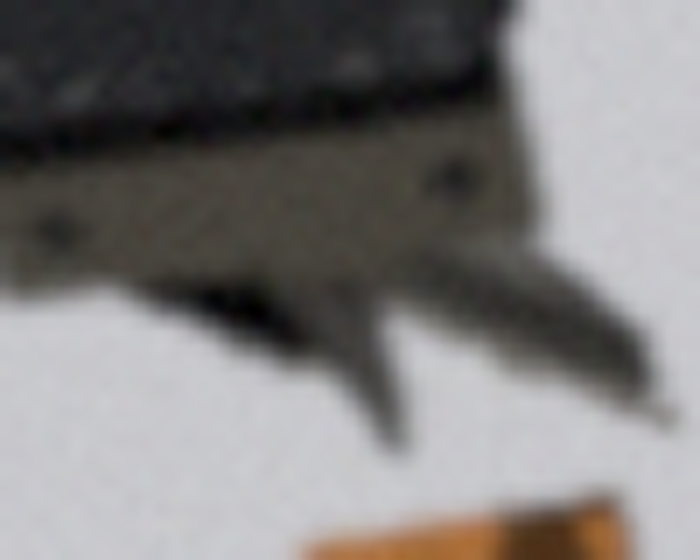

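The flat edge is the steep right one at (405,440), so it faces world +y in this turned pose and the wedge's +x is opposite to tool x. The offset is only about 2 mm. Now to the stand.

```bash
python3 -c "
from h import *
plan([.5175,.0103,.18],166.3)"
```

```text
t 5.2 tcp [ 0.5236 -0.2354  0.2125] rot [ 1.799e+02  3.000e-02 -8.490e+01] j [ -4.7  12.5 -15.   -0.  -62.6   9.8] w 0.0259 F [ 0.4  -0.47 -0.7 ]
shift [-0.2452 -0.0159  0.0326] turn z 1.2089
```

Request:
apply_moves(
  targets=[
    [0,-0.02,-0.002,0,0,0,0.075],
    [0,0,0,0,0,0,-0.075],
    [0,-0.03,-0.002,0,0,0,0],
    [0,-0.03,-0.002,0,0,0,0],
    [0,-0.03,-0.002,0,0,0,0],
    [0,-0.03,-0.002,0,0,0,0],
    [0,-0.03,-0.002,0,0,0,0],
    [0,-0.03,-0.002,0,0,0,0],
    [0,-0.03,-0.002,0,0,0,0],
    [0,-0.0152,-0.0019,0,0,0,0],
    [0,0,0,0,0,0,0],
  ],
)

```text
time_s: 6.12
tcp_pos: [0.519, 0.013, 0.2134]
eef_rot: [-180.0, 0.0, -84.7]
contact_force: [1.3, 0.8, -0.1]
gripper_width: 0.0257
gripper_force: 40.0
```

Request:
apply_moves(
  targets=[
    [0,0,0,0,0,0,0.0756],
    [0,0,0,0,0,0,0.0756],
    [0,0,0,0,0,0,0.0756],
    [0,0,0,0,0,0,0.0756],
    [0,0,0,0,0,0,0.0756],
    [0,0,0,0,0,0,0.0756],
    [0,0,0,0,0,0,0.0756],
    [0,0,0,0,0,0,0.0756],
    [0,0,0,0,0,0,0.0756],
    [0,0,0,0,0,0,0.0756],
    [0,0,0,0,0,0,0.0756],
    [0,0,0,0,0,0,0.0756],
    [0,0,0,0,0,0,0.0756],
    [0,0,0,0,0,0,0.0756],
    [0,0,0,0,0,0,0.0756],
    [0,0,0,0,0,0,0.075],
    [0,0,0,0,0,0,0],
    [0,0,0,0,0,0,0],
  ],
)

```text
time_s: 7.62
tcp_pos: [0.5188, 0.0099, 0.2133]
eef_rot: [-180.0, -0.0, 166.6]
contact_force: [-0.0, 0.4, -1.1]
gripper_width: 0.026
gripper_force: 40.0
```

```bash
python3 -c "
from h import *
plan([.5175,.0103,.15],166.3)"
```

```text
t 7.6167 tcp [0.5188 0.0099 0.2133] rot [-1.7998e+02 -2.0000e-02  1.6663e+02] j [  22.8    7.3  -21.5   -0.   -61.2 -126.2] w 0.026 F [-0.01  0.4  -1.13]
shift [0.0014 0.0001 0.0633] turn z 0.0037
```

Request:
apply_moves(
  targets=[
    [0,0.0014,0,0.025,0,0,0.0037],
    [0,0,0,0.025,0,0,0],
    [0,0,0,0.018,0,0,0],
    [0,0,0,0.01,0,0,0],
    [0,0,0,0,0,0,0],
    [0,0,0,0,0,0,0],
  ],
)

```text
time_s: 8.12
tcp_pos: [0.5178, 0.0105, 0.1357]
eef_rot: [-180.0, -0.0, 166.3]
contact_force: [1.0, -0.9, -1.1]
gripper_width: 0.026
gripper_force: 40.0
```

```bash
python3 - <<'E'
from h import *
plan([.5175,.0103,.13],166.3)
c=snap('scene','s3');K=c['camera_matrix'];T=c['T']
def px(p):
    q=np.linalg.inv(T)@np.r_[p,1];return (q[:2]/q[2]*K[0,0]+K[:2,2]).round(1)
s=get_state()['tcp_pos'];g=s-[0,0,.0046];print(px(g-[0,0,.075]),px([.533,.0065,.055]))
u,v=px(g-[0,0,.055]).astype(int);print(u,v)
cv2.imwrite('pics/c5.png',cv2.resize(cv2.imread('pics/s3.png')[v-20:v+30,u-30:u+30],None,fx=12,fy=12,interpolation=cv2.INTER_CUBIC))
E
```

```text
t 8.1167 tcp [0.5178 0.0105 0.1357] rot [-1.7996e+02 -2.0000e-02  1.6629e+02] j [  22.9   11.7  -27.5    0.   -50.8 -126.6] w 0.026 F [ 0.99 -0.93 -1.1 ]
shift [ 0.0003 -0.0003  0.0057] turn z -0.0001
[332.9 189.3] [331.9 194.2]
332 184
```

View pics/c5.png

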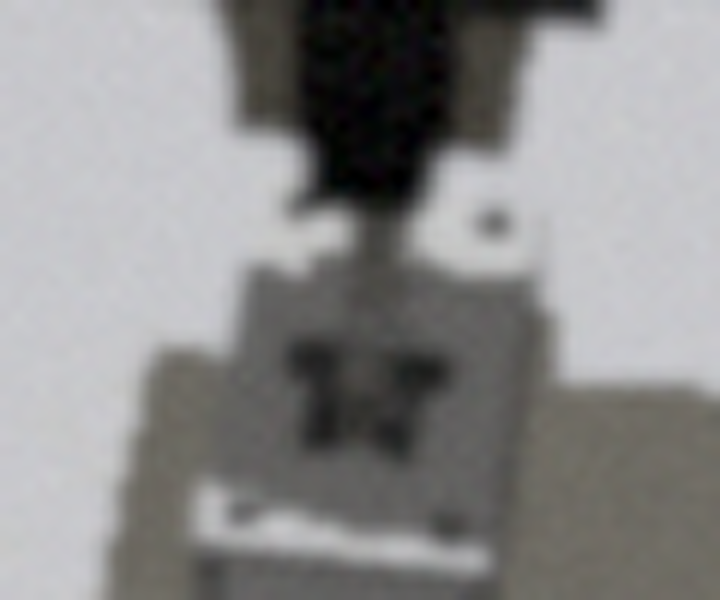

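The blade, centred about (383,230), comes down over the slot. The bow ends are at (290,350) and (450,370), and the arm noses at (320,440) and (395,450). I'll compare these with the predicted pixels.

```bash
python3 - <<'E'
from h import *
c=load('s3');K=c['camera_matrix'];T=c['T']
def px(p):
    q=np.linalg.inv(T)@np.r_[p,1];return ((q[:2]/q[2]*K[0,0]+K[:2,2]-[302,164])*12).round(0)
a=np.radians(-13.7);ex=np.array([np.cos(a),np.sin(a),0]);ey=np.array([-ex[1],ex[0],0])
O=np.array([.533,.0065,0])
for n,p in dict(bowL=(-13.5,-18,45),bowR=(-13.5,18,45),noseL=(8,-11,45),noseR=(8,11,45),scrw=(30,0,37),spT=(0,0,55)).items(): print(n,px(O+ex*p[0]/1e3+ey*p[1]/1e3+[0,0,p[2]/1e3]))
g=get_state()['tcp_pos']-[0,0,.0046]
for n,p in dict(shL=(2,-6,-40),shR=(2,6,-40),tipL=(2,-6,-75),tipR=(2,6,-75),hR=(24,13,-21),hL=(24,-13,-21)).items(): print(n,px(g+ex*p[0]/1e3+ey*p[1]/1e3+[0,0,p[2]/1e3]))
# column profile across blade row 230 and clip row
f=cv2.imread('pics/c5.png').mean(2)
for r in(200,230,250,280,310,350,365,430):print(r,f[r,270:480:12].astype(int))
E
```

```text
bowL [284. 337.]
bowR [448. 354.]
noseL [303. 415.]
noseR [404. 426.]
scrw [340. 523.]
spT [358. 362.]
shL [342. 199.]
shR [399. 204.]
tipL [342. 308.]
tipR [397. 314.]
hR [421. 223.]
hL [295. 211.]
200 [192 166 122  84  67  67  62  38  26  21  21  33  73 129 178 196 200 193]
230 [197 192 183 185 193 191 167 119  75  65  76 105 153 189 196 200 195 172]
250 [192 194 194 181 164 150 135 101  72  69  82 111 145 171 190 195 196 196]
280 [107 113 123 116  99  94  91  83  75  73  75  78  91  95 101 115 127 129]
310 [96 95 97 96 97 95 88 79 79 77 81 87 96 96 97 95 99 96]
350 [94 82 56 45 41 49 60 68 71 69 66 65 65 72 75 86 93 96]
365 [91 78 53 38 37 40 58 71 71 64 51 39 34 34 44 67 86 93]
430 [97 90 80 53 35 33 49 51 55 42 35 42 62 82 93 96 97 96]
```

Request:
apply_moves(
  targets=[
    [0,0,-0.0012,0.003,0,0,0],
    [0,0,0,0.0035,0,0,0],
    [0,-0.002,0,0,0,0,0],
    [0,-0.002,0,0,0,0,0],
    [0,0,0,0,0,0,0],
    [0,0,0,0,0,0,0],
    [0,0,0,0,0,0,0],
  ],
)

```text
time_s: 8.75
tcp_pos: [0.5213, 0.0086, 0.1292]
eef_rot: [180.0, 0.0, 166.2]
contact_force: [1.1, 0.2, -1.8]
gripper_width: 0.0263
gripper_force: 40.0
```

Request:
apply_moves(
  targets=[
    [0,-0.0005,0,0,0,0,0],
    [0,-0.0005,0,0,0,0,0],
    [0,0,0,0,0,0,0],
  ],
)

```text
time_s: 9.0
tcp_pos: [0.5223, 0.0083, 0.1291]
eef_rot: [180.0, 0.0, 166.2]
contact_force: [-0.4, -0.6, -1.1]
gripper_width: 0.0258
gripper_force: 40.0
```

Request:
apply_moves(
  targets=[
    [0,-0.0005,0,0,0,0,0],
    [0,-0.0005,0,0,0,0,0],
    [0,0,0,0,0,0,0],
  ],
)

```text
time_s: 9.25
tcp_pos: [0.5233, 0.0081, 0.129]
eef_rot: [-180.0, 0.0, 166.2]
contact_force: [-0.2, -0.1, -0.7]
gripper_width: 0.0258
gripper_force: 40.0
```

Request:
apply_moves(
  targets=[
    [0,-0.0005,0,0,0,0,0],
    [0,-0.0005,0,0,0,0,0],
    [0,0,0,0,0,0,0],
  ],
)

```text
time_s: 9.5
tcp_pos: [0.5242, 0.0078, 0.1291]
eef_rot: [180.0, 0.0, 166.2]
contact_force: [1.2, 0.2, -1.3]
gripper_width: 0.0261
gripper_force: 40.0
```

Request:
apply_moves(
  targets=[
    [0,-0.0005,0,0,0,0,0],
    [0,0,0,0,0,0,0],
    [0,0,0,0,0,0,0],
  ],
)

```text
time_s: 9.75
tcp_pos: [0.5246, 0.0077, 0.129]
eef_rot: [180.0, -0.0, 166.2]
contact_force: [-0.3, 0.2, -1.1]
gripper_width: 0.0257
gripper_force: 40.0
```

Request:
apply_moves(
  targets=[
    [0,-0.0005,0,0,0,0,0],
    [0,0,0,0,0,0,0],
    [0,0,0,0,0,0,0],
  ],
)

```text
time_s: 10.0
tcp_pos: [0.5251, 0.0076, 0.1291]
eef_rot: [-180.0, 0.0, 166.2]
contact_force: [0.0, 0.6, -0.6]
gripper_width: 0.026
gripper_force: 40.0
```

Request:
apply_moves(
  targets=[
    [0,-0.0005,0,0,0,0,0],
    [0,0,0,0,0,0,0],
    [0,0,0,0,0,0,0],
  ],
)

```text
time_s: 10.25
tcp_pos: [0.5257, 0.0075, 0.1291]
eef_rot: [180.0, 0.0, 166.2]
contact_force: [-0.2, -0.5, -1.2]
gripper_width: 0.0257
gripper_force: 40.0
```

Request:
apply_moves(
  targets=[
    [0,-0.0005,0,0,0,0,0],
    [0,0,0,0,0,0,0],
    [0,0,0,0,0,0,0],
  ],
)

```text
time_s: 10.5
tcp_pos: [0.5261, 0.0073, 0.1291]
eef_rot: [180.0, 0.0, 166.2]
contact_force: [0.1, -0.1, -0.7]
gripper_width: 0.0263
gripper_force: 40.0
```

Request:
apply_moves(
  targets=[
    [0,-0.0005,0,0,0,0,0],
    [0,0,0,0,0,0,0],
    [0,0,0,0,0,0,0],
  ],
)

```text
time_s: 10.75
tcp_pos: [0.5266, 0.0072, 0.129]
eef_rot: [-180.0, -0.0, 166.2]
contact_force: [-0.3, -0.2, -0.3]
gripper_width: 0.0261
gripper_force: 40.0
```

Request:
apply_moves(
  targets=[
    [0,-0.0005,0,0,0,0,0],
    [0,0,0,0,0,0,0],
    [0,0,0,0,0,0,0],
  ],
)

```text
time_s: 11.0
tcp_pos: [0.5271, 0.0071, 0.129]
eef_rot: [-180.0, -0.0, 166.2]
contact_force: [-0.6, 0.9, -2.1]
gripper_width: 0.0259
gripper_force: 40.0
```

Request:
apply_moves(
  targets=[
    [0,-0.0005,0,0,0,0,0],
    [0,0,0,0,0,0,0],
    [0,0,0,0,0,0,0],
  ],
)

```text
time_s: 11.25
tcp_pos: [0.5276, 0.007, 0.1291]
eef_rot: [180.0, 0.0, 166.2]
contact_force: [-0.1, -0.2, -1.3]
gripper_width: 0.0254
gripper_force: 40.0
```

Request:
apply_moves(
  targets=[
    [0,-0.0005,0,0,0,0,0],
    [0,0,0,0,0,0,0],
    [0,0,0,0,0,0,0],
  ],
)

```text
time_s: 11.5
tcp_pos: [0.528, 0.0069, 0.129]
eef_rot: [-180.0, -0.0, 166.2]
contact_force: [-0.8, -0.1, -1.7]
gripper_width: 0.0259
gripper_force: 40.0
```

Request:
apply_moves(
  targets=[
    [0,-0.0005,0,0,0,0,0],
    [0,0,0,0,0,0,0],
    [0,0,0,0,0,0,0],
  ],
)

```text
time_s: 11.75
tcp_pos: [0.5282, 0.0067, 0.1289]
eef_rot: [-180.0, -0.0, 166.2]
contact_force: [-2.3, 0.8, -1.3]
gripper_width: 0.0257
gripper_force: 40.0
```

Request:
apply_moves(
  targets=[
    [0,-0.0005,0,0,0,0,0],
    [0,0,0,0,0,0,0],
    [0,0,0,0,0,0,0],
  ],
)

```text
time_s: 12.0
tcp_pos: [0.5284, 0.0066, 0.1288]
eef_rot: [-180.0, -0.1, 166.2]
contact_force: [-3.9, 0.7, -0.7]
gripper_width: 0.0261
gripper_force: 40.0
```

```bash
python3 - <<'E'
from h import *
c=snap('scene','s4');K=c['camera_matrix'];T=c['T']
plan([.53,.007,.129])
cv2.imwrite('pics/c6.png',cv2.resize(c['frame'][165:205,305:360,::-1],None,fx=14,fy=14,interpolation=cv2.INTER_CUBIC))
def px(p):
    q=np.linalg.inv(T)@np.r_[p,1];return ((q[:2]/q[2]*K[0,0]+K[:2,2]-[305,165])*14).round(0)
a=np.radians(-13.7);ex=np.array([np.cos(a),np.sin(a),0])
g=get_state()['tcp_pos']-[0,0,.0046]
print('tip f=1',px(g+ex*.001-[0,0,.075]),'spindle top',px([.5335,.0055,.055]),'spindle -x edge',px(np.array([.5335,.0055,.055])-ex*.006))
E
```

```text
t 12.05 tcp [0.5285 0.0065 0.1288] rot [-1.7998e+02 -6.0000e-02  1.6620e+02] j [  22.    13.1  -26.7   -0.   -50.3 -125.8] w 0.0253 F [-3.03  1.07 -0.73]
shift [-0.0014  0.0008 -0.0002] turn z 0
tip f=1 [373. 415.] spindle top [371. 411.] spindle -x edge [375. 387.]
```

View pics/c6.png

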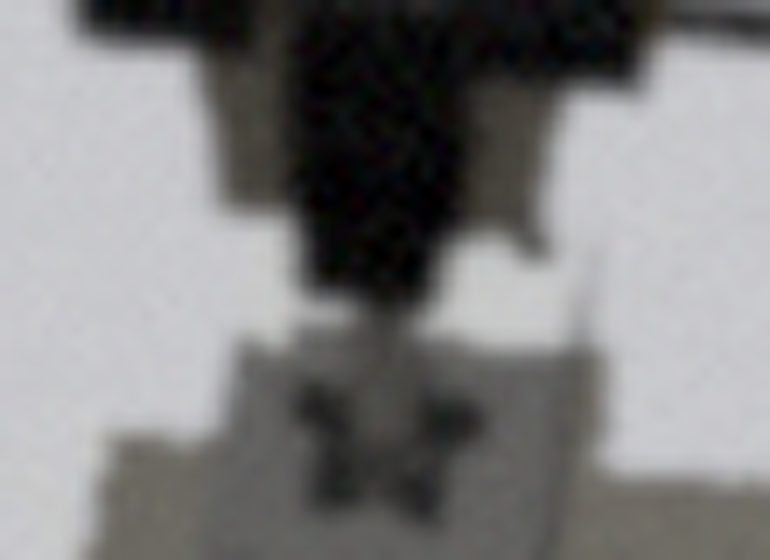

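The flat face touches the spindle, and the blade (388,320) is centred on the bow between (300,395) and (478,420). I'll back off slightly and descend.

Request:
apply_moves(
  targets=[
    [0,0.0007,0,0,0,0,0],
    [0,0,0,0.002,0,0,0],
    [0,0,0,0.002,0,0,0],
    [0,0,0,0.002,0,0,0],
    [0,0,0,0,0,0,0],
    [0,0,0,0,0,0,0],
  ],
)

```text
time_s: 12.55
tcp_pos: [0.5283, 0.0068, 0.1228]
eef_rot: [-180.0, -0.0, 166.2]
contact_force: [-2.1, 0.2, -1.2]
gripper_width: 0.0258
gripper_force: 40.0
```

Request:
apply_moves(
  targets=[
    [0,0,0,0.001,0,0,0],
    [0,0,0,0.001,0,0,0],
    [0,0,0,0,0,0,0],
  ],
)

```text
time_s: 12.8
tcp_pos: [0.5283, 0.0068, 0.1209]
eef_rot: [180.0, -0.0, 166.2]
contact_force: [-1.5, 1.1, -2.6]
gripper_width: 0.026
gripper_force: 40.0
```

Request:
apply_moves(
  targets=[
    [0,0,0,0.001,0,0,0],
    [0,0,0,0.001,0,0,0],
    [0,0,0,0,0,0,0],
  ],
)

```text
time_s: 13.05
tcp_pos: [0.5282, 0.0068, 0.1188]
eef_rot: [-180.0, -0.0, 166.2]
contact_force: [-2.6, 0.7, -2.0]
gripper_width: 0.0257
gripper_force: 40.0
```

Request:
apply_moves(
  targets=[
    [0,0,0,0.001,0,0,0],
    [0,0,0,0.001,0,0,0],
    [0,0,0,0,0,0,0],
  ],
)

```text
time_s: 13.3
tcp_pos: [0.5283, 0.0068, 0.1169]
eef_rot: [-180.0, -0.0, 166.2]
contact_force: [-2.8, 0.8, -2.3]
gripper_width: 0.026
gripper_force: 40.0
```

Request:
apply_moves(
  targets=[
    [0,0,0,0.001,0,0,0],
    [0,0,0,0.001,0,0,0],
    [0,0,0,0,0,0,0],
  ],
)

```text
time_s: 13.55
tcp_pos: [0.5283, 0.0068, 0.115]
eef_rot: [180.0, 0.0, 166.2]
contact_force: [-2.8, 0.9, -0.1]
gripper_width: 0.0257
gripper_force: 40.0
```

Request:
apply_moves(
  targets=[
    [0,0,0,0.001,0,0,0],
    [0,0,0,0.001,0,0,0],
    [0,0,0,0,0,0,0],
  ],
)

```text
time_s: 13.8
tcp_pos: [0.5283, 0.0068, 0.113]
eef_rot: [180.0, 0.0, 166.2]
contact_force: [-3.4, 0.1, 1.6]
gripper_width: 0.0254
gripper_force: 40.0
```

Request:
apply_moves(
  targets=[
    [0,0.0006,0,0,0,0,0],
    [0,0,0,0.001,0,0,0],
    [0,0,0,0,0,0,0],
  ],
)

```text
time_s: 14.05
tcp_pos: [0.5282, 0.007, 0.1122]
eef_rot: [180.0, 0.0, 166.2]
contact_force: [-0.9, 0.3, 1.2]
gripper_width: 0.0261
gripper_force: 40.0
```

Request:
apply_moves(
  targets=[
    [0,0,0,0.001,0,0,0],
    [0,0,0,0.001,0,0,0],
    [0,0,0,0,0,0,0],
  ],
)

```text
time_s: 14.3
tcp_pos: [0.5282, 0.007, 0.1101]
eef_rot: [180.0, 0.0, 166.2]
contact_force: [-0.2, -0.0, 1.2]
gripper_width: 0.026
gripper_force: 40.0
```

Request:
apply_moves(
  targets=[
    [0,0,0,0.001,0,0,0],
    [0,0,0,0.001,0,0,0],
    [0,0,0,0.001,0,0,0],
    [0,0,0,0,0,0,0],
  ],
)

```text
time_s: 14.63
tcp_pos: [0.5281, 0.007, 0.1069]
eef_rot: [180.0, 0.0, 166.2]
contact_force: [1.4, 0.1, 0.3]
gripper_width: 0.0257
gripper_force: 40.0
```

Request:
apply_moves(
  targets=[
    [0,0,0,0.001,0,0,0],
    [0,0,0,0.001,0,0,0],
    [0,0,0,0.001,0,0,0],
    [0,0,0,0,0,0,0],
  ],
)

```text
time_s: 14.97
tcp_pos: [0.528, 0.007, 0.1039]
eef_rot: [180.0, 0.0, 166.2]
contact_force: [2.1, -0.5, -0.4]
gripper_width: 0.0259
gripper_force: 40.0
```

Request:
apply_moves(
  targets=[
    [0,0,0,0.001,0,0,0],
    [0,0,0,0.001,0,0,0],
    [0,0,0,0.001,0,0,0],
    [0,0,0,0,0,0,0],
  ],
)

```text
time_s: 15.3
tcp_pos: [0.528, 0.007, 0.1009]
eef_rot: [180.0, 0.0, 166.2]
contact_force: [3.0, -0.3, -1.0]
gripper_width: 0.0258
gripper_force: 40.0
```

Request:
apply_moves(
  targets=[
    [0,0,0,0.001,0,0,0],
    [0,0,0,0.001,0,0,0],
    [0,0,0,0.001,0,0,0],
    [0,0,0,0,0,0,0],
  ],
)

```text
time_s: 15.63
tcp_pos: [0.5277, 0.007, 0.0978]
eef_rot: [-180.0, -0.0, 166.2]
contact_force: [1.7, 0.0, -0.2]
gripper_width: 0.0259
gripper_force: 40.0
```

Request:
apply_moves(
  targets=[
    [0,0,0,0.001,0,0,0],
    [0,0,0,0.001,0,0,0],
    [0,0,0,0.001,0,0,0],
    [0,0,0,0,0,0,0],
  ],
)

```text
time_s: 15.97
tcp_pos: [0.5262, 0.0066, 0.0942]
eef_rot: [-179.9, -0.2, 166.2]
contact_force: [-2.1, -0.3, -1.6]
gripper_width: 0.0259
gripper_force: 40.0
```

Request:
apply_moves(
  targets=[
    [0,0,0,0.001,0,0,0],
    [0,0,0,0.001,0,0,0],
    [0,0,0,0.001,0,0,0],
    [0,0,0,0,0,0,0],
  ],
)

```text
time_s: 16.3
tcp_pos: [0.5266, 0.0067, 0.0914]
eef_rot: [-179.9, -0.1, 166.2]
contact_force: [-4.0, 0.4, -2.3]
gripper_width: 0.0258
gripper_force: 40.0
```

Request:
apply_moves(
  targets=[
    [0,0,0,0,0,0,0],
    [0,0,0,0,0,0,0],
  ],
)

```text
time_s: 16.47
tcp_pos: [0.5269, 0.0067, 0.0917]
eef_rot: [-180.0, -0.1, 166.2]
contact_force: [-4.8, 0.2, -1.3]
gripper_width: 0.0259
gripper_force: 40.0
```

```bash
python3 - <<'E'
from h import *
c=snap('scene','s5')
plan([.5282,.007,.0914])
print(get_state()['qd'].round(2),get_state()['moment'].round(2))
cv2.imwrite('pics/c7.png',cv2.resize(c['frame'][165:215,300:365,::-1],None,fx=12,fy=12,interpolation=cv2.INTER_CUBIC))
t=snap('top','t5');P=cloud(t)
E
```

```text
t 16.5167 tcp [0.5271 0.0067 0.0918] rot [-1.7997e+02 -7.0000e-02  1.6620e+02] j [  22.1   15.7  -29.2   -0.   -45.2 -125.9] w 0.0258 F [-5.68  0.14 -1.64]
shift [-0.001   0.0005  0.0004] turn z 0
[ 0.06 -0.01  0.14  0.05  0.14  0.12] [ 0.01  1.94 -0.07]
```

View pics/c7.png

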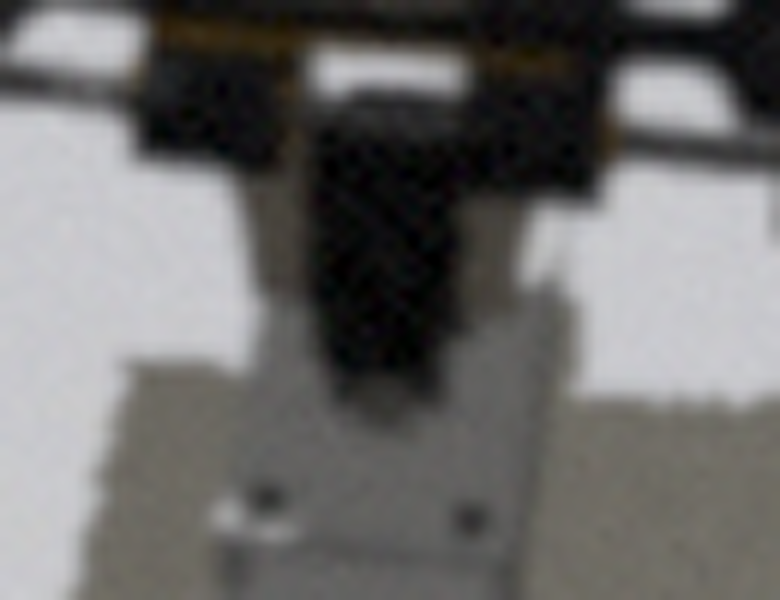

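The clip noses are gone from around the spindle (385,395), so the clip is off. I'll relieve the spindle contact and go a little deeper, then lift.

Request:
apply_moves(
  targets=[
    [0,0.0008,0,0,0,0,0],
    [0,0,0,0.001,0,0,0],
    [0,0,0,0.001,0,0,0],
    [0,0,0,0,0,0,0],
    [0,0,0,0,0,0,0],
  ],
)

```text
time_s: 16.98
tcp_pos: [0.5273, 0.0073, 0.0901]
eef_rot: [180.0, 0.0, 166.2]
contact_force: [-2.9, 0.3, -1.0]
gripper_width: 0.0259
gripper_force: 40.0
```

Request:
apply_moves(
  targets=[
    [0,0.0005,0,-0.003,0,0,0],
    [0,0,0,-0.006,0,0,0],
    [0,0,0,-0.008,0,0,0],
    [0,0,0,-0.01,0,0,0],
    [0,0,0,-0.015,0,0,0],
    [0,0,0,-0.02,0,0,0],
    [0,0,0,-0.025,0,0,0],
    [0,0,0,-0.03,0,0,0],
    [0,0,0,0,0,0,0],
  ],
)

```text
time_s: 17.73
tcp_pos: [0.5307, 0.0078, 0.2148]
eef_rot: [179.7, 0.7, 166.3]
contact_force: [1.4, 0.2, -0.6]
gripper_width: 0.0256
gripper_force: 40.0
```

```bash
python3 - <<'E'
from h import *
plan([.5241,-.2355,.21],-172.4)
c=snap('scene','s6');P=cloud(c)
a=np.radians(-13.7);R=np.array([[np.cos(a),np.sin(a)],[-np.sin(a),np.cos(a)]])
Q=(P[...,:2]-[.5345,.0072])@R.T*1000
F=c['frame'].max(2)
m=(Q[...,0]>-70)&(Q[...,0]<36)&(abs(Q[...,1])<30)&(P[...,2]>.03)&(P[...,2]<.06)
h=(P[...,2]>.0415)&m
import collections
for q,z,f in sorted(zip(Q[h].round(0).tolist(),P[h][:,2].round(3),F[h])): print(q,z,f,end='; ')
E
```

```text
t 17.7333 tcp [0.5307 0.0078 0.2148] rot [179.72   0.66 166.3 ] j [  22.1    7.9  -20.6    0.2  -60.8 -125.9] w 0.0256 F [ 1.41  0.24 -0.58]
shift [-0.0512 -0.238   0.0043] turn z -0.2367
[-28.0, -9.0] 0.044 116; [-28.0, 12.0] 0.043 96; [-27.0, -15.0] 0.044 107; [-27.0, -12.0] 0.044 110; [-27.0, -7.0] 0.046 123; [-27.0, -4.0] 0.042 66; [-27.0, 7.0] 0.044 92; [-27.0, 15.0] 0.045 102; [-26.0, 4.0] 0.044 79; [-26.0, 9.0] 0.045 95; [-25.0, -17.0] 0.042 57; [-25.0, -1.0] 0.044 65; [-25.0, 2.0] 0.045 68; [-24.0, -17.0] 0.047 108; [-24.0, -11.0] 0.044 52; [-24.0, -9.0] 0.045 58; [-24.0, -1.0] 0.042 36; [-24.0, 10.0] 0.043 34; [-24.0, 15.0] 0.044 54; [-23.0, 2.0] 0.043 37; [-23.0, 5.0] 0.044 29; [-23.0, 12.0] 0.045 41; [-22.0, -14.0] 0.046 49; [-22.0, -9.0] 0.042 31; [-21.0, -14.0] 0.044 36; [-20.0, -11.0] 0.044 36; [-18.0, 10.0] 0.047 36; [-17.0, 8.0] 0.044 50; [-16.0, -13.0] 0.045 44; [-15.0, 11.0] 0.045 52; [-14.0, -10.0] 0.043 56; [-12.0, -13.0] 0.046 49; [-12.0, 11.0] 0.045 67; [-10.0, -12.0] 0.044 58; [-10.0, -10.0] 0.045 52; [-10.0, 6.0] 0.043 53; [-10.0, 9.0] 0.047 54; [-9.0, 12.0] 0
[... 236 characters left out ...]
 [-4.0, 10.0] 0.043 50; [-4.0, 12.0] 0.043 71; [-3.0, -3.0] 0.054 74; [-2.0, -1.0] 0.055 77; [-2.0, 4.0] 0.056 76; [-1.0, -11.0] 0.042 49; [-1.0, -6.0] 0.055 69; [-0.0, -1.0] 0.053 73; [-0.0, 5.0] 0.046 40; [-0.0, 5.0] 0.054 63; [-0.0, 7.0] 0.042 53; [1.0, -6.0] 0.042 55; [1.0, -3.0] 0.055 69; [1.0, 2.0] 0.055 70; [1.0, 5.0] 0.043 50; [2.0, -5.0] 0.047 51; [2.0, -5.0] 0.051 54; [3.0, -5.0] 0.056 61; [4.0, 0.0] 0.043 57; [4.0, -0.0] 0.05 53; [4.0, 3.0] 0.047 52; [4.0, 3.0] 0.051 47; [4.0, 3.0] 0.055 60; [4.0, 5.0] 0.044 72; [4.0, 5.0] 0.055 51; [5.0, -3.0] 0.051 51; [5.0, -3.0] 0.055 63; [5.0, -2.0] 0.047 50; [5.0, 3.0] 0.044 59; [6.0, -2.0] 0.044 56; [6.0, 0.0] 0.049 57; [6.0, 0.0] 0.057 64;
```

Request:
apply_moves(
  targets=[
    [0,-0.0064,-0.0298,0,0,0,0],
    [0,-0.0064,-0.0298,0,0,0,0],
    [0,-0.0064,-0.0298,0,0,0,0],
    [0,-0.0064,-0.0298,0,0,0,0],
    [0,-0.0064,-0.0298,0,0,0,0],
    [0,-0.0064,-0.0298,0,0,0,0],
    [0,-0.0064,-0.0298,0,0,0,0],
    [0,-0.0064,-0.0298,0,0,0,0],
    [0,0,0,0,0,0,-0.06],
    [0,0,0,0,0,0,-0.06],
    [0,0,0,0,0,0,-0.06],
    [0,0,0,0,0,0,-0.0567],
    [0,0,0,0.02,0,0,0],
    [0,0,0,0.02,0,0,0],
    [0,0,0,0,0,0,0],
    [0,0,0,0,0,0,0],
  ],
)

```text
time_s: 19.12
tcp_pos: [0.5191, -0.2366, 0.1668]
eef_rot: [180.0, -0.1, -172.5]
contact_force: [-0.1, -0.2, -0.2]
gripper_width: 0.0259
gripper_force: 40.0
```

```bash
python3 - <<'E'
from h import *
plan([.5241,-.2355,.15],-172.4)
E
```

```text
t 19.1167 tcp [ 0.5191 -0.2366  0.1668] rot [ 1.8000e+02 -9.0000e-02 -1.7248e+02] j [ -4.8  14.5 -18.9   0.  -56.7 -77.6] w 0.0259 F [-0.09 -0.15 -0.17]
shift [-0.0052  0.0004  0.0168] turn z -0.0009
```

Request:
apply_moves(
  targets=[
    [0,-0.0052,0.0004,0.01,0,0,0],
    [0,0,0,0.015,0,0,0],
    [0,0,0,0,0,0,0],
    [0,0,0,0,0,0,0],
  ],
)

```text
time_s: 19.45
tcp_pos: [0.5247, -0.2354, 0.1421]
eef_rot: [-180.0, -0.0, -172.5]
contact_force: [-0.6, 0.3, 0.0]
gripper_width: 0.0258
gripper_force: 40.0
```

Request:
apply_moves(
  targets=[
    [0,0,0,0.004,0,0,0],
    [0,0,0,0.004,0,0,0],
    [0,0,0,0.004,0,0,0],
    [0,0,0,0.004,0,0,0],
    [0,0,0,0,0,0,0],
  ],
)

```text
time_s: 19.87
tcp_pos: [0.524, -0.2353, 0.1252]
eef_rot: [180.0, -0.1, -172.5]
contact_force: [0.3, -0.3, -0.8]
gripper_width: 0.0257
gripper_force: 40.0
```

Request:
apply_moves(
  targets=[
    [0,0,0,0.005,0,0,0],
    [0,0,0,0.005,0,0,0],
    [0,0,0,0.005,0,0,0],
    [0,0,0,0.005,0,0,0],
    [0,0,0,0.005,0,0,0],
    [0,0,0,0,0,0,0],
  ],
)

```text
time_s: 20.37
tcp_pos: [0.5238, -0.2353, 0.0997]
eef_rot: [180.0, -0.1, -172.5]
contact_force: [-0.6, 0.7, -0.9]
gripper_width: 0.0261
gripper_force: 40.0
```

Request:
apply_moves(
  targets=[
    [0,0,0,0.005,0,0,0],
    [0,0,0,0.004,0,0,0],
    [0,0,0,0.003,0,0,0],
    [0,0,0,0.002,0,0,0],
    [0,0,0,0.001,0,0,0],
    [0,0,0,0,0,0,0],
    [0,0,0,0,0,0,0],
  ],
)

```text
time_s: 20.95
tcp_pos: [0.5245, -0.2354, 0.0861]
eef_rot: [-180.0, 0.0, -172.5]
contact_force: [0.0, 1.1, -1.0]
gripper_width: 0.0261
gripper_force: 40.0
```

Request:
apply_moves(
  targets=[
    [0,0,0,0.001,0,0,0],
    [0,0,0,0.001,0,0,0],
    [0,0,0,0,0,0,0],
  ],
)

```text
time_s: 21.2
tcp_pos: [0.5244, -0.2354, 0.084]
eef_rot: [180.0, -0.0, -172.5]
contact_force: [-0.2, 0.8, -1.5]
gripper_width: 0.0259
gripper_force: 40.0
```

Request:
apply_moves(
  targets=[
    [0,0,0,0.0008,0,0,0],
    [0,0,0,0,0,0,0],
  ],
)

```text
time_s: 21.37
tcp_pos: [0.5246, -0.2354, 0.0835]
eef_rot: [-180.0, 0.0, -172.5]
contact_force: [-0.3, 0.4, 1.3]
gripper_width: 0.0257
gripper_force: 40.0
```

Request:
apply_moves(
  targets=[
    [0.7,0,0,0,0,0,0],
    [0.7,0,0,0,0,0,0],
    [0.7,0,0,0,0,0,0],
    [0.7,0,0,0,0,0,0],
    [0.7,0,0,-0.005,0,0,0],
    [0.7,0,0,-0.02,0,0,0],
    [0.7,0,0,-0.035,0,0,0],
    [0.7,0,0,-0.035,0,0,0],
    [0.7,0,0,-0.03,0,0,0],
    [0.7,0,0,0,0,0,0],
  ],
)

```text
time_s: 22.2
tcp_pos: [0.5276, -0.2364, 0.2156]
eef_rot: [-179.8, 0.6, -172.4]
contact_force: [1.2, 0.4, 0.6]
gripper_width: 0.0615
gripper_force: 0.0
```

```bash
python3 - <<'E'
from h import *
plan([.51,.012,.12],166.3)
def rect(p,n):
    r=cv2.minAreaRect((p[:,:2]*1000).astype(np.float32));print(n,len(p),np.round(r[0],1),np.round(r[1],1),round(r[2],1),np.median(p[:,2]).round(4))
for f in('top','scene'):
    c=snap(f,f+'7');P=cloud(c);F=c['frame'].astype(int)
    nb=(abs(P[...,0]-.524)<.06)&(abs(P[...,1]+.235)<.05)
    m=nb&(abs(P[...,2]-.1)<.006)
    if m.sum()>20: rect(P[m],f+' handle')
    a=np.radians(-13.7);R=np.array([[np.cos(a),np.sin(a)],[-np.sin(a),np.cos(a)]])
    O=[.5325,.0067] if f=='top' else [.5343,.0072]
    Q=(P[...,:2]-O)@R.T*1000
    h=(Q[...,0]>-60)&(Q[...,0]<-20)&(abs(Q[...,1])<26)&(abs(P[...,2]-.045)<.0035)
    print(f,'bow in stand',h.sum(),Q[h].mean(0),Q[h].min(0),Q[h].max(0),'world',P[h].mean(0))
    d=(Q[...,0]>-60)&(Q[...,0]<20)&(abs(Q[...,1])<24)&(F.max(2)<60)&(P[...,2]>.03)
    print(' dark',d.sum(),Q[d].min(0),Q[d].max(0))
    if f=='top': cv2.imwrite('pics/c8.png',cv2.resize(c['frame'][190:270,270:390,::-1],None,fx=6,fy=6,interpolation=cv2.INTER_CUBIC))
E
```

```text
t 22.2 tcp [ 0.5276 -0.2364  0.2156] rot [-179.75    0.55 -172.42] j [ -4.7  12.4 -14.9   0.1 -62.2 -77.8] w 0.0615 F [1.16 0.42 0.59]
shift [-0.0144  0.249   0.0947] turn z 0.2365
top bow in stand 1 [-59.94560662  23.75091139] [-59.94560662  23.75091139] [-59.94560662  23.75091139] world [0.47988502 0.04397258 0.04164539]
 dark 1154 [-59.98447533 -23.97610489] [19.83202048 23.75091139]
scene handle 160 [ 524.7 -234. ] [49.9 25.9] 7.8 0.0991
scene bow in stand 26 [-24.76749952  -2.06976085] [-29.98076481 -17.14976041] [-20.77659886  14.96276677] world [0.50974696 0.01105501 0.04374081]
 dark 49 [-27.91969338  -9.04268143] [ 6.25120475 14.96276677]
```

View pics/c8.png

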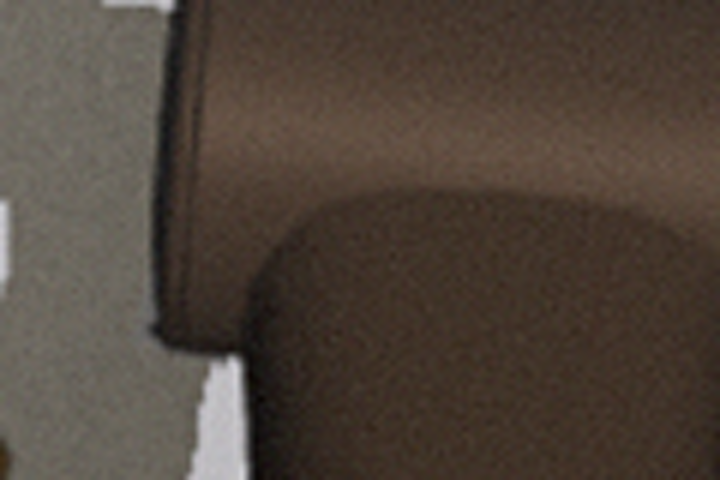

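Request:
apply_moves(
  targets=[
    [0.7,-0.0022,0.0307,0,0,0,0],
    [0.7,-0.0022,0.0307,0,0,0,0],
    [0.7,-0.0022,0.0307,0,0,0,0],
    [0.7,-0.0022,0.0307,0,0,0,0],
    [0.7,-0.0022,0.0307,0,0,0,0],
    [0.7,-0.0022,0.0307,0,0,0,0],
    [0.7,-0.0022,0.0307,0,0,0,0],
    [0.7,-0.0022,0.0307,0,0,0,0],
    [0.7,0,0,0.025,0,0,0.06],
    [0.7,0,0,0.025,0,0,0.06],
    [0.7,0,0,0.025,0,0,0.06],
    [0.7,0,0,0.02,0,0,0.0565],
    [0.7,0,0,0,0,0,0],
    [0.7,0,0,0,0,0,0],
    [0.7,0,0,0,0,0,0],
  ],
  newtons=15,
)

```text
time_s: 23.55
tcp_pos: [0.5102, 0.0103, 0.1138]
eef_rot: [-180.0, 0.0, 166.4]
contact_force: [-0.3, 0.5, -0.3]
gripper_width: 0.0613
gripper_force: 0.0
```

```bash
python3 -c "
from h import *
plan([.5095,.0105,.0585],166.3)"
```

```text
t 23.55 tcp [0.5102 0.0103 0.1138] rot [-1.7998e+02  1.0000e-02  1.6641e+02] j [  23.3   12.6  -29.9    0.   -47.5 -126.9] w 0.0613 F [-0.34  0.48 -0.3 ]
shift [0.0007 0.     0.0553] turn z 0.0012
```

Request:
apply_moves(
  targets=[
    [0.7,0.0007,0,0.02,0,0,0],
    [0.7,0,0,0.015,0,0,0],
    [0.7,0,0,0.012,0,0,0],
    [0.7,0,0,0.0055,0,0,0],
    [0.7,0,0,0.002,0,0,0],
    [0.7,0,0,0,0,0,0],
    [0.7,0,0,0,0,0,0],
  ],
  newtons=15,
)

```text
time_s: 24.13
tcp_pos: [0.5099, 0.0107, 0.0598]
eef_rot: [180.0, 0.1, 166.3]
contact_force: [-0.3, 0.2, -0.8]
gripper_width: 0.0615
gripper_force: 0.0
```

Request:
apply_moves(
  targets=[
    [0.3,0,0,0,0,0,0],
    [0.3,0,0,0,0,0,0],
    [0.3,0,0,0,0,0,0],
    [0.3,0,0,0,0,0,0],
    [0.3,0,0,0,0,0,0],
    [0.3,0,0,0,0,0,0],
    [0.3,0,0,0,0,0,0],
  ],
  newtons=15,
)

```text
time_s: 24.72
tcp_pos: [0.5093, 0.0106, 0.059]
eef_rot: [180.0, 0.0, 166.2]
contact_force: [-1.1, 0.8, 3.1]
gripper_width: 0.0347
gripper_force: 15.0
```

Request:
apply_moves(
  targets=[
    [0.3,0,0,-0.005,0,0,0],
    [0.3,0,0,-0.01,0,0,0],
    [0.3,0,0,-0.02,0,0,0],
    [0.3,0,0,-0.025,0,0,0],
    [0.3,0,0,-0.02,0,0,0],
    [0.3,0,0,0,0,0,0],
    [0.3,0,0,0,0,0,0],
    [0.3,0,0,0,0,0,0],
  ],
)

```text
time_s: 25.38
tcp_pos: [0.5089, 0.0105, 0.139]
eef_rot: [180.0, 0.0, 166.2]
contact_force: [-0.2, -0.8, 0.4]
gripper_width: 0.0351
gripper_force: 15.0
```

```bash
python3 -c "
from h import *
plan([.477,.212,.12],166.3)
c=snap('scene','s8');print(c['frame'][185:205,325:342].min(2).round())
cv2.imwrite('pics/c9.png',cv2.resize(c['frame'][150:210,300:372,::-1],None,fx=9,fy=9,interpolation=cv2.INTER_CUBIC))"
```

```text
t 25.3833 tcp [0.5089 0.0105 0.139 ] rot [1.7997e+02 1.0000e-02 1.6622e+02] j [  23.3   10.7  -28.4   -0.   -50.9 -127.1] w 0.0351 F [-0.16 -0.8   0.44]
shift [0.079  0.1881 0.0191] turn z -0.0009
[[ 94  92  96  93  93  96  94  96  93  94  95  95  95  96  97  99 107]
 [ 93  96  94  94  93  95  96  97  94  95  95  96  95  94  98  97  96]
 [ 95  93  94  93  95  94  95  96  93  93  93  93  92  90  96  93  96]
 [ 93  94  94  97  96  92  94  94  94  95  94  95  94  93  94  92  95]
 [ 93  94  92  93  90  93  87  94  91  92  92  91  95  96  92  96  96]
 [ 94  93  94  93  96  89  85  84  82  86  84  88  93  94  96  97  96]
 [ 97  95  92  93  91  86  83  82  81  80  86  87  91  99  95  96  96]
 [ 96  96  99  93  88  85  87  86  89  92  92  90  93  96  99  96  94]
 [ 95  96  91  94  89  84  83  84  85  89  92  94  94  95  93  97  97]
 [ 95  94  96  94  86  76  77  71  74  87  94  92  93 100  95  95  93]
 [ 93  96  95  96  82  72  69  71  67  79  90  96  96  94  97  95  97]
 [ 94  95  92  92  81  67  58  57  60  72  90  95  95  95  94  96  93]
 [ 93  93  91  88  77  60  54  49  56  71  88  96  94  94  95  93  91]
 [ 95  95  94  89  77  61  55  50  56  75  91  95  95  96  94  96  94]
 [ 94  95  93  91  77  59  50  52  56  76  91  98  97  93  94  97  94]
 [ 93  93  93  90  83  73  65  63  67  79  89  94  95  97  96  96  94]
 [ 94  97  93  90  89  89  84  80  81  83  85  94  95  97  94  96  94]
 [100  98  95  96  93  95  92  92  91  95  94  94  96  95  91  92  94]
 [122 111 105 101 104  96  96  94  96  94  93  93  98  94  95  97  92]
 [165 148 140 137 124 109 102  99 102  98 100 100 101  98  97  93  98]]
```

View pics/c9.png

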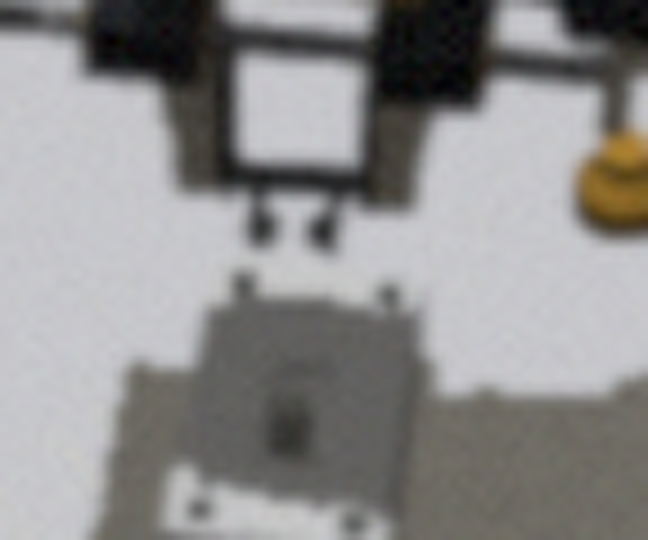

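Request:
apply_moves(
  targets=[
    [0.3,0.0119,0.0269,0,0,0,0],
    [0.3,0.0119,0.0269,0,0,0,0],
    [0.3,0.0119,0.0269,0,0,0,0],
    [0.3,0.0119,0.0269,0,0,0,0],
    [0.3,0.0119,0.0269,0,0,0,0],
    [0.3,0.0119,0.0269,0,0,0,0],
    [0.3,0.0119,0.0269,0,0,0,0],
    [0.3,0,0,0.02,0,0,0],
    [0.3,0,0,0.02,0,0,0],
    [0.3,0,0,0.02,0,0,0],
    [0.3,0,0,0,0,0,0],
    [0.3,0,0,0,0,0,0],
  ],
)

```text
time_s: 26.43
tcp_pos: [0.4722, 0.2124, 0.0775]
eef_rot: [-179.8, -0.1, 166.2]
contact_force: [-0.3, 0.1, 0.8]
gripper_width: 0.0348
gripper_force: 15.0
```

```bash
python3 -c "
from h import *
plan([.474,.212,.03])"
```

```text
t 26.4333 tcp [0.4722 0.2124 0.0775] rot [-1.7979e+02 -1.2000e-01  1.6624e+02] j [  46.    16.2  -31.     0.   -43.1 -149.7] w 0.0348 F [-0.33  0.12  0.82]
shift [-0.0019  0.0002  0.0475] turn z 0
```

Request:
apply_moves(
  targets=[
    [0.3,0,0,0.015,0,0,0],
    [0.3,0,0,0.015,0,0,0],
    [0.3,0,0,0.01,0,0,0],
    [0.3,0,0,0.006,0,0,0],
    [0.3,0,0,0.002,0,0,0],
    [0.3,0,0,0,0,0,0],
    [0.3,0,0,0,0,0,0],
  ],
)

```text
time_s: 27.02
tcp_pos: [0.4734, 0.2135, 0.0314]
eef_rot: [180.0, 0.0, 166.2]
contact_force: [0.3, 0.9, 0.1]
gripper_width: 0.035
gripper_force: 15.0
```

Request:
apply_moves(
  targets=[
    [0.5,0,0,0,0,0,0],
    [0.55,0,0,0,0,0,0],
    [0.55,0,0,0,0,0,0],
    [0.55,0,0,0,0,0,0],
    [0.55,0,0,-0.005,0,0,0],
    [0.55,0,0,-0.015,0,0,0],
    [0.55,0,0,-0.03,0,0,0],
    [0.55,0,0,-0.04,0,0,0],
    [0.55,0,0,-0.04,0,0,0],
    [0.55,0,0,-0.03,0,0,0],
    [0.55,0,0,0,0,0,0],
    [0.55,0,0,0,0,0,0],
  ],
)

```text
time_s: 28.02
tcp_pos: [0.4738, 0.214, 0.1935]
eef_rot: [179.7, 0.2, 166.2]
contact_force: [-0.1, 0.4, 0.6]
gripper_width: 0.0481
gripper_force: 0.0
```

```bash
python3 - <<'E'
from h import *
plan([.474,.212,.03])
c=snap('scene','s9');P=cloud(c);F=c['frame'].max(2)
d=(abs(P[...,0]-.478)<.06)&(abs(P[...,1]-.213)<.05)&(P[...,2]<.03)&(F<70)
print('dark in dish',d.sum(),P[d].mean(0),P[d].min(0),P[d].max(0))
m=(abs(P[...,0]-.524)<.06)&(abs(P[...,1]+.235)<.05)&(abs(P[...,2]-.1)<.006)
print('handle',m.sum(),P[m].mean(0))
E
```

```text
t 28.0167 tcp [0.4738 0.214  0.1935] rot [1.7975e+02 1.6000e-01 1.6623e+02] j [  46.     8.2  -23.2    0.   -58.3 -149.7] w 0.0481 F [-0.14  0.45  0.65]
shift [-0.0002 -0.0026  0.1635] turn z 0
dark in dish 84 [0.4810187  0.20646083 0.00950306] [ 4.18557515e-01  1.63368071e-01 -5.54737823e-05] [0.50929336 0.22912821 0.01958682]
handle 161 [ 0.52656383 -0.23328332  0.09882433]
```

Clip is in the dish (height about 12 mm), and the wedge is home with its top at 0.099 as at the start.

```bash
python3 -c "
from plant import close_job
print(close_job())"
```

```text
the job is handed in; nothing more can be done
None
```

I handed the job in at about 28 s: the clip came off the spindle with the wedge, the wedge is back home in its block and the clip lies in the dish. Measured wrist forces stayed under 6 N; the verdict itself was not shown.

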